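# Put the seasoning jar away and roll the bin shut

### The job

Put the green-lidded jar away: stand it upright inside the open roll-top bin without dropping it, then roll the slatted cover down by its black lip until the bin is fully shut. Leave the yellow-lidded jar where it is.

Things in the scene. Friction and masses are not known exactly. Their poses are not given: they have to be found in the camera images.
- green_jar_mid (a point): Centre (half-way up) of the jar to put away: upright closed amber seasoning jar with a green lid and a paper band, 50 mm in diameter, 70 mm tall, about 0.2 kg. It stands on a red cutting board 12 mm thick. z points up along the jar.
- yellow_jar: The bystander: the same jar with a yellow lid, also on the red board, at least 120 mm from the green one centre to centre. Origin at the centre of its underside.
- bin: Fixed steel roll-top bin, half a drum lying along y: 324 deep (x), 240 wide, 207 tall, panels 8 thick. Origin: centre of underside; x to its back, z up. Inner floor 12 above origin. Front sill at x=-156, 82 high. Drum axis 45 above origin. Fixed hood over the back, outer radius 163, from just past the top. Open mouth: from sill to lip; a good spot for the jar: x=-60, y=0 (all mm).
- cover (a joint): Slatted brown cover, radius 154 mm about the drum axis. 0 shut, 1.52 rad open (stops); starts open, stays where left, 3-10 N moves it. Black lip on its front edge: plate 140 mm long (y), 10 thick, out to radius 190, its mid-plane at a=0.262+q above level-front: x=-r cos a, z=45+r sin a mm in the bin frame. Upright at top when open, pointing forward when shut; push its back/upper face.
Not all that is in view belongs to the job. Leave any brown or purple look-alike of the part that bears green_jar_mid alone.

How it is judged (in metres and radians):
On the way, in this order (a step that is already met when the one before it is completed fails the run):
1. the green-lidded jar stands upright in the bin, let go, with the cover still open (x of green_jar_mid in the frame of bin between -0.14 and 0.13 m and y of green_jar_mid in the frame of bin between -0.11 and 0.11 m and z of green_jar_mid in the frame of bin below 0.06 m and angle between green_jar_mid's own z axis and vertical below 0.2 rad and contact force between the fingers and green_jar below 0.1 N and value of joint cover above 0.6 rad), for 0.1 s.
2. the cover is rolled fully shut (value of joint cover below 0.08 rad), for 0.2 s.
At the end, for the whole second after the job is handed in: The green-lidded jar stands at rest inside the bin, upright within 11 degrees; the cover is shut to within 0.08 rad (about 14 mm at the lip); the yellow-lidded jar still stands within 30 mm of where it was (x of green_jar_mid in the frame of bin between -0.14 and 0.13 m and y of green_jar_mid in the frame of bin between -0.11 and 0.11 m and z of green_jar_mid in the frame of bin below 0.06 m and angle between each of green_jar_mid, yellow_jar's own z axis and vertical below 0.2 rad and linear speed of green_jar below 0.03 m/s and value of joint cover below 0.08 rad and distance of yellow_jar from where it was at the start of the episode below 0.03 m); the robot touches nothing.
It fails at once if the yellow-lidded jar is knocked over or moved more than 30 mm (distance of yellow_jar from where it was at the start of the episode above 0.03 m or angle between yellow_jar's own z axis and vertical above 0.5 rad).
It fails at once if the green-lidded jar is dropped (falls freely by more than about 25 mm) (linear speed of green_jar above 0.7 m/s and contact force between the fingers and green_jar below 0.05 N).
It also fails if it takes over 54 s, if anything falls off the work surface, if the arm or the gripper's body presses on something with over 40 N, if the wrist force passes 120 N, or if a joint passes its speed limit or range.

### The arm

A 6-joint arm with a two-finger parallel gripper is mounted at the origin on the work surface. World frame = base frame: x ahead of the robot, y to its left, z up, the work surface at z = 0. Lengths are in mm, angles in rad, forces in N, time in s.
With the tool pointing down it reaches from about 350 to 975 mm from the base axis. Payload 7.1 kg.
Tool frame: the origin (TCP) lies at the very end of the fingers, on their centre line; the grasp point (between the pads) lies 19 mm behind it; z points along the fingers, y is the direction in which the jaws open and shut (so a half turn about z gives the same grasp; the last joint's range is limited). The gripper opens to 88 mm and grips with 3 to 60 N. Pads are 20 mm wide; open, the fingers measure 115 mm over their backs; the gripper's body (75 mm by 178 mm) begins 61 mm behind the grasp point.
Start: joints at [-1.228, 0.423, 1.63, -0, 1.089, -0.019], TCP at [221.24, -584.515, 201.375] pointing down, gripper open.
Joint ranges: [-3, 3], [-0.9, 2.11], [0.09, 2.58], [-1.31, 4.45], [0.11, 2.69], [-2.54, 2.54]. Speed limits (rad/s): [2.39, 2.39, 3.01, 3.14, 3.14, 3.14].

### API

Orientations are given as a rotation vector (axis times angle).
In Python, from workcell import readout, imaging, close_job gives the robot as it stands.
- The arm moves only by the tool carry_out, never from a script. Its argument "rows" is a list of rows, each a list of 3 entries, a list of its own where there are three numbers: the shift along the tool's x, y, z in m, then the turn, a rotation vector about the tool's x, y, z in rad, then the closure, from 0 (fully open) to 1 (shut). In form: [[[dx, dy, dz], [wx, wy, wz], hand], ...]. A call has 1 to 12 rows; each row shifts and turns the commanded pose from where the row before left it, along the tool's axes as they then stand; what a row does not reach is not made up. A row lasts 1/12 s, in which the tool goes at most 41.7 mm and 7.16 degrees, less where a joint would pass 70% of its speed; a pose out of reach is approached as far as the arm can. A call with a gripper value outside its range is refused whole. The fingers move at their own pace and stop on an object; the grip force is fixed at half the most. Time passes only in rows, so rows that do not move let the fingers close. It gives the time, the measured TCP pose, the force and the opening at its end, in the units of the state.
- readout.get_obs(): the state, without advancing time (a new reading comes with each control period).
- imaging.get_image(name): name is "scene" or "top" or "wrist"; returns the picture (400x640x3 uint8, red, green, blue); there is no depth.
- imaging.camera_params(name): a dict with "fx", "fy", "cx", "cy" (pixels), "k1" (the pictures are not rectified: a ray, as slopes to the right and down, at radius r is drawn at 1 + k1 r^2 times it, then the intrinsics apply), "rvec" (rotation vector, rad) and "tvec" (3), from world to camera coordinates, as OpenCV has them; the wrist camera has in their place "T_tool_cam" (4x4, takes a point from camera to tool coordinates, whose origin is the TCP and whose axes are the flange's). Camera axes: x right, y down, z forward; pixel columns grow to the right and rows downward; lengths in mm; the calibration is good to about 2 mm. A picture is of the moment at which its call begins: read the wrist's pose just before it. camera_params takes no time and is no camera call.
- close_job(): hands the job in, once; it reports no verdict.
The state is a dict: "t": time; "qpos": joint angles; "qvel": joint speeds; "joint_torque": joint torques, N m; "ee_pos": TCP position; "orientation": TCP orientation; "ft_force": force on the tool from outside, world axes, zero at the start; "moment": the same for the moment, N m; "width": finger opening in mm.
Only numpy, scipy, OpenCV 4.12 (cv2) and the standard library are available. Lean on these libraries where they do the work, as an engineer would, in place of code of your own. Each camera call takes 0.05 s, during which the arm holds its last target.

## Working session

There is one attempt and no reset: what is moved stays moved. The work goes in short steps, Python scripts to look and compute and a tool call to move; the robot and the scene stay as the last step left them, time stands still between calls to the robot, and variables do not carry over. Pictures are saved under pics/ and viewed, and the job is handed in when it is done.

Besides the shell and the picture viewer there is one more tool, called after ">>>" by a JSON object that holds its "name" and its "arguments", one argument or row to a line. carry_out: Moves the arm, as the interface text tells. Its arguments: {"type":"object","properties":{"rows":{"type":"array","items":{"type":"array"}}},"required":["rows"]}

```bash
mkdir -p pics; ls
python3 - <<'E'
from workcell import readout, imaging
import cv2
print(readout.get_obs())
for n in ("scene","top","wrist"):
    im=imaging.get_image(n); cv2.imwrite(f"pics/{n}0.png",im[:,:,::-1]); print(n,imaging.camera_params(n))
E
```

```text
pics
{'t': 0.0, 'qpos': array([-1.22799243e+00,  4.23833690e-01,  1.63065895e+00, -4.60614722e-05,
        1.08858083e+00, -1.89977505e-02]), 'qvel': array([-3.55690837e-04,  3.62766851e-05, -4.97849362e-04,  2.30207696e-03,
        1.49615949e-03, -4.43006098e-04]), 'joint_torque': array([-1.70136755e-03, -5.44631732e+01, -2.73661280e+01,  6.43596472e-02,
        2.28900905e-02, -1.32423907e-04]), 'ee_pos': array([ 221.04731519, -583.99984307,  200.61837452]), 'orientation': array([-3.08889100e+00, -5.64993343e-01,  4.37990175e-04]), 'ft_force': array([ 0.17383211,  0.28420885, -0.88928976]), 'moment': array([ 0.01627036, -0.02724852, -0.01473053]), 'width': 87.68027123121568}
scene {'fx': 469.4118492517098, 'fy': 469.4118492517098, 'cx': 327.16815826011856, 'cy': 198.1758880042758, 'k1': -0.14063793424570242, 'rvec': array([ 0.62796399,  2.97410706, -0.49354715]), 'tvec': array([ 417.06192606, -335.99330625, 1266.67447834])}
top {'fx': 404.15649687833525, 'fy': 404.15649687833525, 'cx': 313.92103863052006, 'cy': 197.90748321668724, 'k1': -0.0966401648762085, 'rvec': array([ 2.14059135, -2.18280663,  0.16412249]), 'tvec': array([177.26650586, 544.36219214, 954.514441  ])}
wrist {'fx': 331.65559497695654, 'fy': 331.65559497695654, 'cx': 317.3678714958393, 'cy': 202.58225280497973, 'k1': -0.0437213031933347, 'T_tool_cam': array([[ 3.73267562e-05, -9.67589743e-01, -2.52527402e-01,
         6.88419808e+01],
       [ 9.99999953e-01, -4.08821784e-05,  3.04457775e-04,
        -4.85198316e-01],
       [-3.04914090e-04, -2.52527401e-01,  9.67589695e-01,
        -1.83340646e+02],
       [ 0.00000000e+00,  0.00000000e+00,  0.00000000e+00,
         1.00000000e+00]])}
```

View pics/scene0.png

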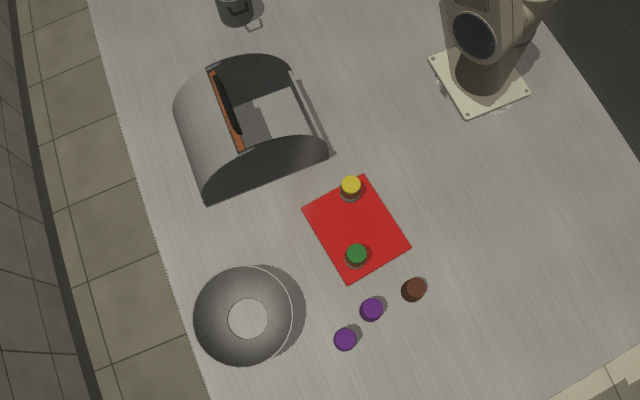

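View pics/top0.png

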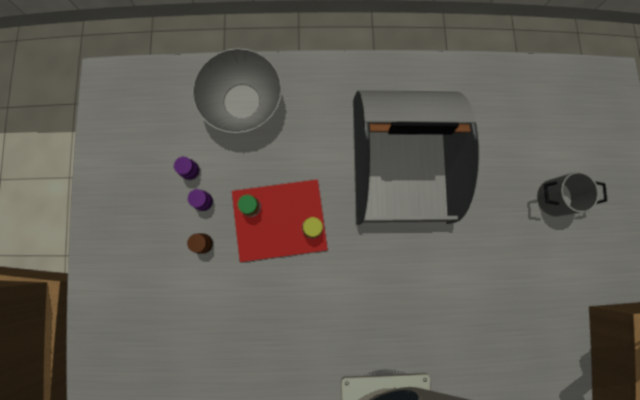

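View pics/wrist0.png

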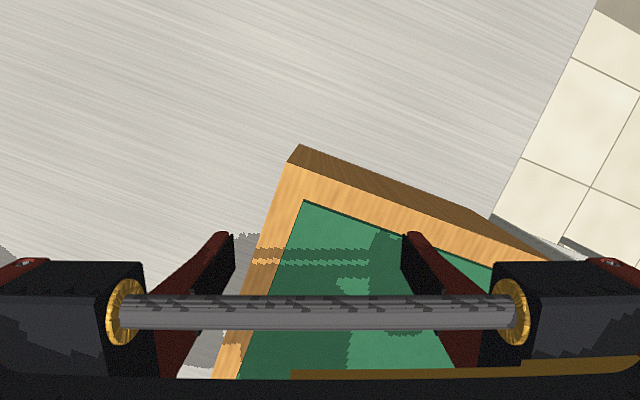

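The scene view shows green lid (357,254), yellow lid (351,184) and the bin, mouth towards the robot. In the top view the green lid is at (248,205), yellow at (313,227), and the sill runs along row ~220, columns 365–457. Brown and purple look-alikes are left of the board.

```bash
cat > h.py <<'E'
import numpy as np, cv2
from workcell import readout, imaging
def ray(n,uv):
    p=imaging.camera_params(n)
    K=np.array([[p['fx'],0,p['cx']],[0,p['fy'],p['cy']],[0,0,1.]])
    uv=np.array(uv,float).reshape(-1,1,2)
    d=cv2.undistortPoints(uv,K,np.array([p['k1'],0,0,0,0.]))[:,0]
    d=np.c_[d,np.ones(len(d))]
    if n=='wrist':
        o=readout.get_obs(); R=cv2.Rodrigues(o['orientation'])[0]; T=p['T_tool_cam']
        return R@T[:3,3]+o['ee_pos'], d@(R@T[:3,:3]).T
    R=cv2.Rodrigues(p['rvec'])[0]
    return -R.T@p['tvec'], d@R
def onz(n,uv,z):
    c,d=ray(n,uv); s=(z-c[2])/d[:,2]; return c+d*s[:,None]
def tri(uv1,uv2,n1='top',n2='scene'):
    c1,d1=ray(n1,uv1);c2,d2=ray(n2,uv2);d1=d1[0];d2=d2[0]
    A=np.c_[d1,-d2]; s=np.linalg.lstsq(A,c2-c1,rcond=None)[0]
    a=c1+s[0]*d1;b=c2+s[1]*d2
    return (a+b)/2,np.linalg.norm(a-b)
def proj(n,P):
    p=imaging.camera_params(n)
    K=np.array([[p['fx'],0,p['cx']],[0,p['fy'],p['cy']],[0,0,1.]])
    return cv2.projectPoints(np.array(P,float).reshape(-1,3),p['rvec'],p['tvec'],K,np.array([p['k1'],0,0,0,0.]))[0][:,0]
E
python3 - <<'E'
from h import *
for n in('top','scene'):
    im=cv2.imread(f'pics/{n}0.png'); hsv=cv2.cvtColor(im,cv2.COLOR_BGR2HSV)
    for c,lo,hi in(('green',(45,100,40),(80,255,255)),('yellow',(24,120,90),(35,255,255))):
        m=cv2.inRange(hsv,lo,hi); k,l,s,ce=cv2.connectedComponentsWithStats(m)
        i=1+np.argmax(s[1:,4]); print(n,c,s[i],ce[i],onz(n,ce[i],82)[0].round(1))
t=cv2.imread('pics/top0.png'); cv2.imwrite('pics/topc.png',cv2.resize(t[80:235,340:490],None,fx=5,fy=3.87*1,interpolation=2)[:600] if 0 else cv2.resize(t[80:232,340:490],(592,600),interpolation=cv2.INTER_CUBIC))
t=cv2.imread('pics/scene0.png'); cv2.imwrite('pics/scenec.png',cv2.resize(t[45:215,165:335],(600,600),interpolation=cv2.INTER_CUBIC))
E
```

```text
top green [238 195  19  19 272] [247.35661765 204.13602941] [529.6 322.5  82. ]
top yellow [303 218  19  19 289] [312.14532872 226.91695502] [474.  173.1  82. ]
scene green [347 244  19  20 300] [356.13       253.23333333] [528.7 323.9  82. ]
scene yellow [342 175  19  18 261] [350.45210728 183.94636015] [472.4 171.5  82. ]
```

View pics/topc.png

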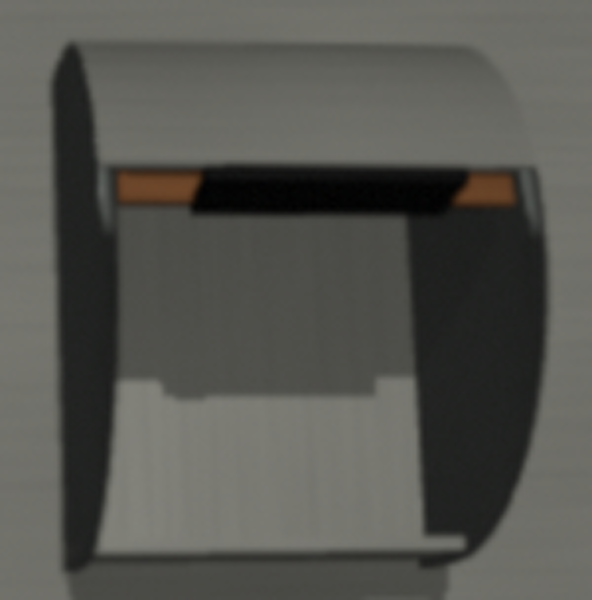

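View pics/scenec.png

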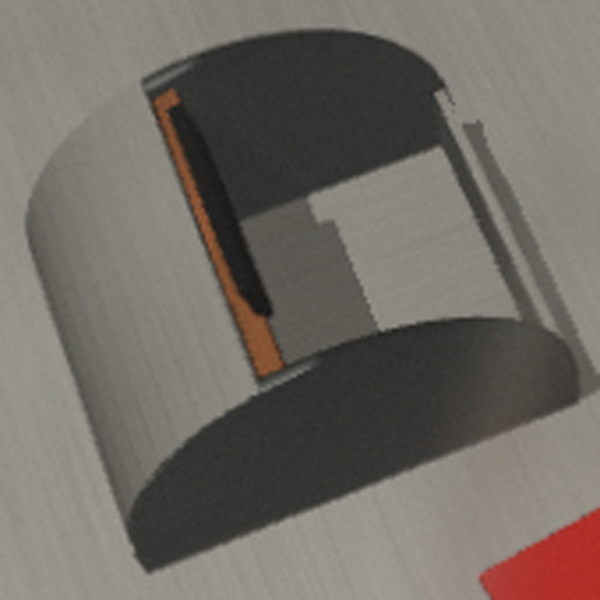

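Run:
```python
from h import *
S=lambda u,v:(165+u/3.529,45+v/3.529)
T=lambda u,v:(340+u/3.947,80+v/3.947)
print('cams',ray('top',[(0,0)])[0],ray('scene',[(0,0)])[0])
f=onz('scene',[S(578,402),S(150,572)],0); print('side bottom y+ front/back',f.round(1),np.linalg.norm(f[0]-f[1]))
print('top y+ front bottom',onz('top',[T(67,570)],0).round(1))
print('lip top line tip z235?',)
# triangulate hood front corners
print('hood L',tri(T(103,166),S(262,386)))
print('hood R',tri(T(537,167),S(145,85)))
print('sill inner? R', tri(T(466,540),S(437,92)), 'top', onz('top',[T(97,553),T(466,548)],82).round(1))
m=(f[0]+f[1])/2; ux=f[1]-f[0]; ux/=np.linalg.norm(ux); uy=np.array([-ux[1],ux[0],0])
o=m-120*uy; print('origin',o,np.degrees(np.arctan2(ux[1],ux[0])))
```

```text
cams [ 417.39100976  186.86128058 1014.75072564] [ 669.11912198  498.28481803 1093.29237939]
side bottom y+ front/back [[478.3  61.2   0. ]
 [804.2  57.3   0. ]] 325.8834993089155
top y+ front bottom [[482.9  58.8   0. ]]
lip top line tip z235?
hood L (array([680.6470437 ,  59.21659287, 209.40708635]), np.float64(2.035922324078136))
hood R (array([ 679.37949556, -176.92068084,  203.75133149]), np.float64(6.097525559853764))
sill inner? R (array([ 488.63486246, -168.6695735 ,   86.19182123]), np.float64(3.3929655755272767)) top [[ 487.3   51.1   82. ]
 [ 485.4 -171.3   82. ]]
origin [639.79460514 -60.74427107   0.        ] -0.7017386906743113
```

Measurements agree: bin side reads 326 mm (324 given), sill 222 mm wide, both views give the same lids to ~1.5 mm. So bin origin ≈ (642,-60), yaw ≈ -0.6°; green jar (529,323), yellow (473,172). First I'll swing over, a little higher.

>>> {"name": "carry_out", "arguments": {
  "rows": [
    [[0.02,-0.027,-0.008],[0,0,0],0],
    [[0.02,-0.027,-0.008],[0,0,0],0],
    [[0.02,-0.027,-0.008],[0,0,0],0],
    [[0.02,-0.027,-0.008],[0,0,0],0],
    [[0.02,-0.027,-0.008],[0,0,0],0],
    [[0.02,-0.027,-0.008],[0,0,0],0],
    [[0.02,-0.027,-0.008],[0,0,0],0],
    [[0.02,-0.027,-0.008],[0,0,0],0],
    [[0.02,-0.027,-0.008],[0,0,0],0],
    [[0.02,-0.027,-0.008],[0,0,0],0],
    [[0.02,-0.027,-0.008],[0,0,0],0],
    [[0.02,-0.027,-0.008],[0,0,0],0]
  ]
}}

```text
t: 1.15
ee_pos: [330.9, -194.9, 297.7]
orientation: [-3.09, -0.564, -0.0]
ft_force: [0.6, 0.5, -0.2]
width: 87.8
```

>>> {"name": "carry_out", "arguments": {
  "rows": [
    [[0.022,-0.029,0],[0,0,0],0],
    [[0.022,-0.029,0],[0,0,0],0],
    [[0.022,-0.029,0],[0,0,0],0],
    [[0.022,-0.029,0],[0,0,0],0],
    [[0.022,-0.029,0],[0,0,0],0],
    [[0.022,-0.029,0],[0,0,0],0],
    [[0.022,-0.029,0],[0,0,0],0],
    [[0.022,-0.029,0],[0,0,0],0],
    [[0.022,-0.029,0],[0,0,0],0],
    [[0.022,-0.029,0],[0,0,0],0],
    [[0.022,-0.029,0],[0,0,0],0],
    [[0.022,-0.029,0],[0,0,0],0]
  ]
}}

```text
t: 2.15
ee_pos: [454.7, 224.3, 297.2]
orientation: [3.09, 0.566, -0.0]
ft_force: [0.4, -0.5, -0.1]
width: 88.0
```

```bash
python3 -c "
from h import *
o=readout.get_obs();print(o['qpos'],o['ee_pos'],cv2.Rodrigues(o['orientation'])[0].round(3))"
```

```text
[ 4.34869730e-01  1.41610188e-01  1.78533596e+00 -8.39631143e-05
  1.21489520e+00  1.64342505e+00] [454.66436775 224.2969907  297.21357005] [[ 0.935  0.354 -0.   ]
 [ 0.354 -0.935 -0.   ]
 [-0.     0.    -1.   ]]
```

>>> {"name": "carry_out", "arguments": {
  "rows": [
    [[0,0,0],[0,0,-0.12],0],
    [[0,0,0],[0,0,-0.12],0],
    [[0,0,0],[0,0,-0.12],0],
    [[0,0,0],[0,0,-0.12],0],
    [[0,0,0],[0,0,-0.12],0],
    [[0,0,0],[0,0,-0.12],0],
    [[0,0,0],[0,0,-0.12],0],
    [[0,0,0],[0,0,-0.12],0],
    [[0,0,0],[0,0,-0.12],0],
    [[0,0,0],[0,0,-0.12],0],
    [[0,0,0],[0,0,-0.12],0],
    [[0,0,0],[0,0,-0.12],0]
  ]
}}

```text
t: 3.15
ee_pos: [454.5, 222.3, 297.2]
orientation: [-1.943, -2.468, 0.001]
ft_force: [0.3, -0.8, -0.0]
width: 87.9
```

>>> {"name": "carry_out", "arguments": {
  "rows": [
    [[0,0,0],[0,0,-0.12],0],
    [[0,0,0],[0,0,-0.12],0],
    [[0,0,0],[0,0,-0.12],0],
    [[0,0,0],[0,0,-0.12],0],
    [[0,0,0],[0,0,-0.12],0],
    [[0,0,0],[0,0,-0.12],0],
    [[0,0,0],[0,0,-0.12],0],
    [[0,0,0],[0,0,-0.12],0],
    [[0,0,0],[0,0,-0.12],0],
    [[0,0,0],[0,0,-0.12],0],
    [[0,0,0],[0,0,-0.12],0],
    [[0,0,0],[0,0,0],0]
  ]
}}

```text
t: 4.15
ee_pos: [454.5, 222.3, 297.2]
orientation: [-0.024, -3.141, 0.0]
ft_force: [0.6, 0.8, -0.1]
width: 87.9
```

```bash
python3 -c "
from h import *
o=readout.get_obs();print(o['qpos'],o['ee_pos'],cv2.Rodrigues(o['orientation'])[0].round(3))
im=imaging.get_image('wrist'); cv2.imwrite('pics/wrist1.png',im[:,:,::-1])
m=cv2.inRange(cv2.cvtColor(im,cv2.COLOR_RGB2HSV),(45,100,40),(80,255,255)); k,l,s,ce=cv2.connectedComponentsWithStats(m)
i=1+np.argmax(s[1:,4]); print(s[i],ce[i],onz('wrist',ce[i],82))"
```

```text
[ 4.31271720e-01  1.40139928e-01  1.78719869e+00 -3.44419974e-05
  1.21479288e+00 -1.12399878e+00] [454.54394688 222.25114793 297.16211345] [[-1.     0.016 -0.   ]
 [ 0.016  1.    -0.   ]
 [ 0.    -0.    -1.   ]]
[379 211  36  36 878] [394.85763098 227.75398633] [[524.85140645 319.51948204  82.        ]]
```

View pics/wrist1.png

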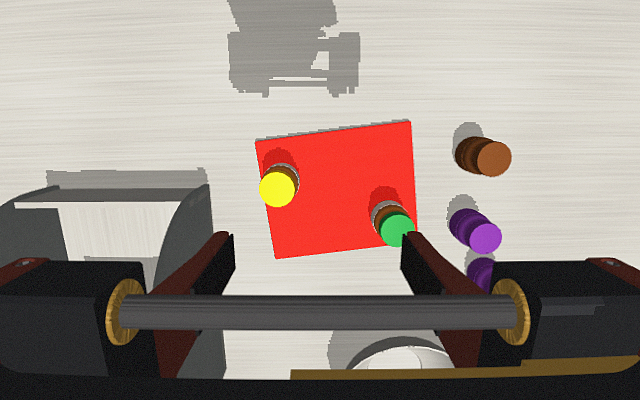

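Wrist view shows green lid at (397,229), slightly hidden by the right finger, giving about (525,321), consistent with (528.5,323). Move over it.

>>> {"name": "carry_out", "arguments": {
  "rows": [
    [[-0.009,0.0127,0.012],[0,0,0],0],
    [[-0.009,0.0127,0.012],[0,0,0],0],
    [[-0.009,0.0127,0.012],[0,0,0],0],
    [[-0.009,0.0127,0.012],[0,0,0],0],
    [[-0.009,0.0127,0.012],[0,0,0],0],
    [[-0.009,0.0127,0.012],[0,0,0],0],
    [[-0.009,0.0127,0.012],[0,0,0],0],
    [[-0.009,0.0127,0.012],[0,0,0],0],
    [[0,0,0],[0,0,0],0],
    [[0,0,0],[0,0,0],0]
  ]
}}

```text
t: 5.03
ee_pos: [528.2, 322.4, 200.4]
orientation: [-0.034, -3.14, 0.002]
ft_force: [-1.0, 0.4, 0.4]
width: 87.9
```

```bash
python3 -c "
from h import *
o=readout.get_obs();print(o['ee_pos'],o['orientation'])
im=imaging.get_image('wrist'); cv2.imwrite('pics/wrist2.png',im[:,:,::-1])
m=cv2.inRange(cv2.cvtColor(im,cv2.COLOR_RGB2HSV),(45,100,40),(80,255,255)); k,l,s,ce=cv2.connectedComponentsWithStats(m)
i=1+np.argmax(s[1:,4]); print(s[i],ce[i],onz('wrist',ce[i],82))"
```

```text
[528.2407243  322.41120265 200.42074634] [-3.43474320e-02 -3.13955481e+00  1.90150931e-03]
[ 295  167   47   48 1767] [318.21561969 190.85455574] [[527.0591175 323.3023325  82.       ]]
```

View pics/wrist2.png

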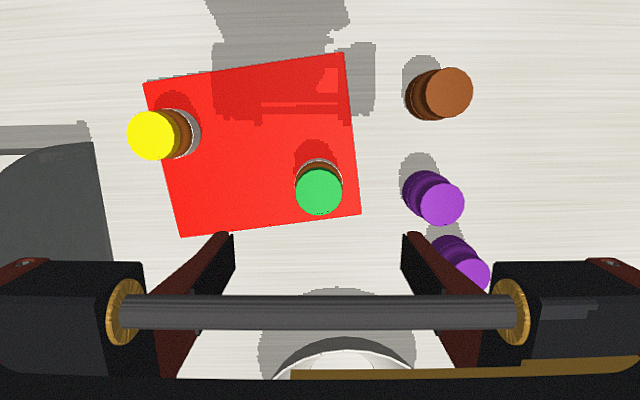

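Lid centred at (527,323) against TCP (528,322). Descend and grip.

>>> {"name": "carry_out", "arguments": {
  "rows": [
    [[0,0.0,0.016],[0,0,0],0],
    [[0,0.001,0.016],[0,0,0],0],
    [[0,0,0.016],[0,0,0],0],
    [[0,0,0.016],[0,0,0],0],
    [[0,0,0.016],[0,0,0],0],
    [[0,0,0.016],[0,0,0],0],
    [[0,0,0.016],[0,0,0],0],
    [[0,0,0.016],[0,0,0],0],
    [[0,0,0.016],[0,0,0],0],
    [[0,0,0.014],[0,0,0],0],
    [[0,0,0],[0,0,0],0]
  ]
}}

```text
t: 6.0
ee_pos: [527.3, 322.2, 41.7]
orientation: [-0.033, -3.139, 0.003]
ft_force: [-0.6, -1.3, 0.4]
width: 87.9
```

>>> {"name": "carry_out", "arguments": {
  "rows": [
    [[0,0,0],[0,0,0],0.3],
    [[0,0,0],[0,0,0],0.5],
    [[0,0,0],[0,0,0],1],
    [[0,0,0],[0,0,0],1],
    [[0,0,0],[0,0,0],1],
    [[0,0,0],[0,0,0],1],
    [[0,0,0],[0,0,0],1],
    [[0,0,0],[0,0,0],1],
    [[0,0,0],[0,0,0],1]
  ]
}}

```text
t: 6.75
ee_pos: [528.9, 323.6, 43.6]
orientation: [0.031, 3.141, 0.0]
ft_force: [-0.5, -0.8, 2.8]
width: 44.4
```

>>> {"name": "carry_out", "arguments": {
  "rows": [
    [[0,0,0],[0,0,0],1],
    [[0,0,-0.005],[0,0,0],1],
    [[0,0,-0.01],[0,0,0],1],
    [[0,0,-0.015],[0,0,0],1],
    [[0,0,-0.015],[0,0,0],1],
    [[0,0,-0.005],[0,0,0],1],
    [[0,0,0],[0,0,0],1]
  ]
}}

```text
t: 7.33
ee_pos: [529.8, 324.1, 95.2]
orientation: [0.031, 3.139, 0.002]
ft_force: [-0.1, -0.2, -2.6]
width: 44.1
```

```bash
python3 -c "
from h import *
o=readout.get_obs();print(o['ee_pos'],o['orientation'],o['ft_force'],o['width'])
im=imaging.get_image('wrist'); cv2.imwrite('pics/wrist3.png',im[:,:,::-1])
im=imaging.get_image('scene'); cv2.imwrite('pics/scene3.png',cv2.resize(im[130:330,250:450,::-1],(600,600)))"
```

```text
[529.75317993 324.11766096  95.19883039] [3.10876099e-02 3.13883115e+00 2.47932152e-03] [-0.10434062 -0.19800595 -2.55170939] 44.07983593378637
```

View pics/wrist3.png

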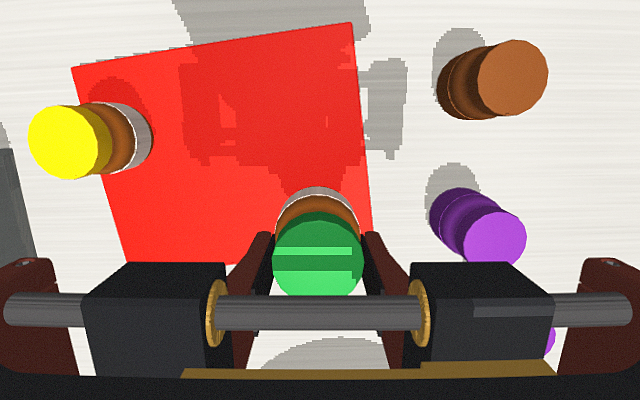

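View pics/scene3.png

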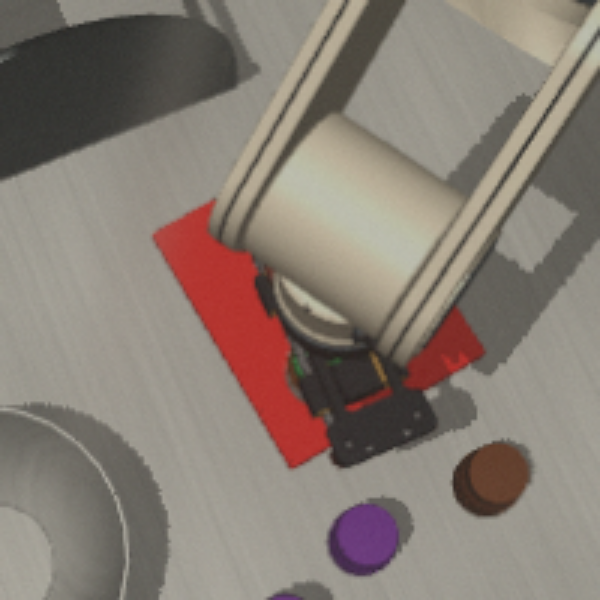

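```bash
python3 -c "
from h import *
im=cv2.imread('pics/wrist3.png')
m=cv2.inRange(cv2.cvtColor(im,cv2.COLOR_BGR2HSV),(45,80,30),(85,255,255)); k,l,s,ce=cv2.connectedComponentsWithStats(m)
i=1+np.argmax(s[1:,4]); print(s[i],ce[i])
o=readout.get_obs();R=cv2.Rodrigues(o['orientation'])[0]
c=np.argwhere(l==i)[:,::-1]
for z in (120,125,130,135,140):
  h=cv2.convexHull(onz('wrist',c.astype(float),z)[:,:2].astype(np.float32)); (x,y),r=cv2.minEnclosingCircle(h); el=cv2.fitEllipse(h); print(z,x,y,2*r,el)
print(o['ee_pos'],o['qpos'])
"
```

```text
[ 271  211   94   85 6449] [317.38703675 256.08202822]
120 530.5445556640625 323.9330749511719 51.12739562988281 ((531.484375, 323.8599853515625), (47.318443298339844, 52.59241485595703), 89.00898742675781)
125 528.291748046875 323.9773864746094 49.495513916015625 ((529.2044067382812, 323.908203125), (45.8079948425293, 50.90797424316406), 88.9572525024414)
130 526.038818359375 324.021728515625 47.86390686035156 ((526.922119140625, 323.9524230957031), (44.29348373413086, 49.237030029296875), 89.07874298095703)
135 523.7860107421875 324.0660400390625 46.23202896118164 ((524.6355590820312, 323.9997253417969), (42.793087005615234, 47.54468536376953), 89.03285217285156)
140 521.5331420898438 324.1103820800781 44.600318908691406 ((522.3572998046875, 324.04876708984375), (41.28314971923828, 45.85314178466797), 88.9141616821289)
[528.55599317 323.44255451  93.31383394] [ 5.29916468e-01  5.50416044e-01  1.70929603e+00  6.88825295e-05
  8.81934569e-01 -1.02113489e+00]
```

Jar held upright; lid top reads ~134 mm as expected. Lift clear of the bin side.

>>> {"name": "carry_out", "arguments": {
  "rows": [
    [[0,0,-0.01],[0,0,0],1],
    [[0,0,-0.015],[0,0,0],1],
    [[0,0,-0.02],[0,0,0],1],
    [[0,0,-0.02],[0,0,0],1],
    [[0,0,-0.02],[0,0,0],1],
    [[0,0,-0.02],[0,0,0],1],
    [[0,0,-0.02],[0,0,0],1],
    [[0,0,-0.02],[0,0,0],1],
    [[0,0,-0.02],[0,0,0],1],
    [[-0.001,-0.008,-0.01],[0,0,0],1],
    [[-0.002,-0.016,-0.005],[0,0,0],1],
    [[-0.003,-0.022,0],[0,0,0],1]
  ]
}}

```text
t: 8.43
ee_pos: [533.9, 276.9, 273.9]
orientation: [0.028, 3.141, 0.001]
ft_force: [0.6, 0.1, -1.4]
width: 44.4
```

>>> {"name": "carry_out", "arguments": {
  "rows": [
    [[-0.003,-0.026,0],[0,0,0],1],
    [[-0.004,-0.03,0],[0,0,0],1],
    [[-0.004,-0.03,0],[0,0,0],1],
    [[-0.004,-0.03,0],[0,0,0],1],
    [[-0.004,-0.03,0],[0,0,0],1],
    [[-0.004,-0.03,0],[0,0,0],1],
    [[-0.004,-0.03,0],[0,0,0],1],
    [[-0.004,-0.03,0],[0,0,0],1],
    [[-0.004,-0.03,0],[0,0,0],1],
    [[-0.003,-0.03,0],[0,0,0],1],
    [[-0.002,-0.025,0],[0,0,0],1],
    [[0,-0.016,0],[0,0,0],1]
  ]
}}

```text
t: 9.43
ee_pos: [565.7, -63.9, 272.0]
orientation: [-0.034, -3.139, 0.001]
ft_force: [-0.0, -0.0, -2.7]
width: 44.5
```

>>> {"name": "carry_out", "arguments": {
  "rows": [
    [[0,0,0],[0,0,0],1],
    [[0,0,0],[0,0,0],1],
    [[0,0,0],[0,0,0],1]
  ]
}}

```text
t: 9.68
ee_pos: [566.3, -60.3, 272.6]
orientation: [-0.032, -3.14, -0.001]
ft_force: [0.2, 0.2, -2.0]
width: 44.1
```

```bash
python3 -c "
from h import *
o=readout.get_obs();print(o['ee_pos'],o['orientation'],o['ft_force'],o['width'])
im=imaging.get_image('wrist'); cv2.imwrite('pics/wrist4.png',im[:,:,::-1])
im=imaging.get_image('top'); cv2.imwrite('pics/top4.png',im[:,:,::-1])"
```

```text
[566.29826678 -60.3193762  272.62361247] [-3.21119065e-02 -3.13984345e+00 -7.91834733e-04] [ 0.21220713  0.16066746 -2.01486762] 44.08894903337034
```

View pics/wrist4.png

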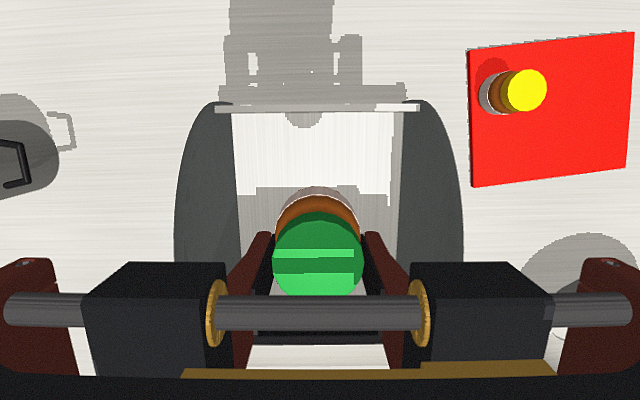

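View pics/top4.png

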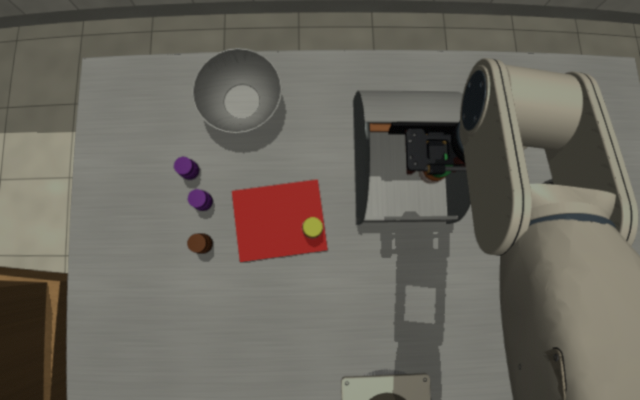

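Jar is centred between the bin's sides (sill spans columns 215–420 around 317). Yellow jar unmoved. Lower.

>>> {"name": "carry_out", "arguments": {
  "rows": [
    [[0,0,0.01],[0,0,0],1],
    [[0,0,0.02],[0,0,0],1],
    [[0,0,0.02],[0,0,0],1],
    [[0,0,0.02],[0,0,0],1],
    [[0,0,0.02],[0,0,0],1],
    [[0,0,0.02],[0,0,0],1],
    [[0,0,0.01],[0,0,0],1],
    [[0,0,0],[0,0,0],1]
  ]
}}

```text
t: 10.45
ee_pos: [565.3, -59.4, 150.6]
orientation: [-0.029, -3.137, -0.001]
ft_force: [-0.9, 0.2, -2.3]
width: 44.3
```

>>> {"name": "carry_out", "arguments": {
  "rows": [
    [[0,0,0.015],[0,0,0],1],
    [[0,0,0.015],[0,0,0],1],
    [[0,0,0.015],[0,0,0],1],
    [[0,0,0.015],[0,0,0],1],
    [[0,0,0.015],[0,0,0],1],
    [[0,0,0.015],[0,0,0],1],
    [[0,0,0.01],[0,0,0],1],
    [[0,0,0],[0,0,0],1]
  ]
}}

```text
t: 11.12
ee_pos: [566.5, -60.0, 52.2]
orientation: [-0.03, -3.139, -0.0]
ft_force: [-0.9, -0.3, -2.1]
width: 44.1
```

>>> {"name": "carry_out", "arguments": {
  "rows": [
    [[0,0,0.003],[0,0,0],1],
    [[0,0,0.003],[0,0,0],1],
    [[0,0,0.001],[0,0,0],1],
    [[0,0,0],[0,0,0],1]
  ]
}}

```text
t: 11.45
ee_pos: [567.5, -60.3, 46.8]
orientation: [0.031, 3.141, -0.0]
ft_force: [-0.9, -0.4, -2.8]
width: 44.6
```

>>> {"name": "carry_out", "arguments": {
  "rows": [
    [[0,0,0.001],[0,0,0],1],
    [[0,0,0.001],[0,0,0],1],
    [[0,0,0],[0,0,0],1]
  ]
}}

```text
t: 11.7
ee_pos: [567.2, -60.3, 44.5]
orientation: [0.031, 3.141, -0.0]
ft_force: [-0.2, 0.0, -2.7]
width: 44.6
```

>>> {"name": "carry_out", "arguments": {
  "rows": [
    [[0,0,0.001],[0,0,0],1],
    [[0,0,0.001],[0,0,0],1],
    [[0,0,0],[0,0,0],1]
  ]
}}

```text
t: 11.95
ee_pos: [567.8, -60.4, 43.6]
orientation: [0.031, 3.14, -0.0]
ft_force: [-3.3, -0.3, 10.4]
width: 44.3
```

>>> {"name": "carry_out", "arguments": {
  "rows": [
    [[0,0,0.001],[0,0,0],1],
    [[0,0,0],[0,0,0],1]
  ]
}}

```text
t: 12.12
ee_pos: [568.1, -60.5, 43.6]
orientation: [0.031, 3.14, -0.0]
ft_force: [-5.7, -0.1, 19.6]
width: 44.2
```

Floor contact (20 N). Back off 1.5 mm, then open gently.

>>> {"name": "carry_out", "arguments": {
  "rows": [
    [[0,0,-0.0015],[0,0,0],1],
    [[0,0,0],[0,0,0],0.6],
    [[0,0,0],[0,0,0],0.4],
    [[0,0,0],[0,0,0],0.2],
    [[0,0,0],[0,0,0],0.0],
    [[0,0,0],[0,0,0],0],
    [[0,0,0],[0,0,0],0],
    [[0,0,0],[0,0,0],0]
  ]
}}

```text
t: 12.78
ee_pos: [567.1, -60.3, 42.7]
orientation: [-0.031, -3.141, -0.0]
ft_force: [-0.3, 0.4, -0.5]
width: 81.1
```

```bash
python3 -c "
from h import *
o=readout.get_obs();print(o['ee_pos'],o['orientation'],o['ft_force'],o['width'])
im=imaging.get_image('wrist'); cv2.imwrite('pics/wrist5.png',im[:,:,::-1])"
```

```text
[567.08195921 -60.28263241  42.66273361] [-3.10785764e-02 -3.14111733e+00 -5.51057694e-05] [-0.33388755  0.40105819 -0.47433542] 81.13266303712122
```

View pics/wrist5.png

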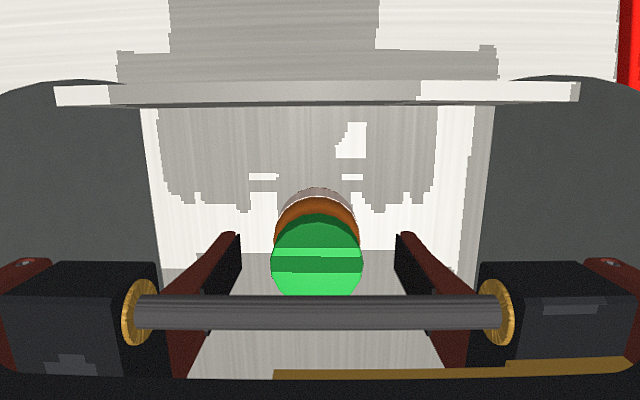

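Jar stands upright on the floor, free of the open fingers. Raise straight up.

>>> {"name": "carry_out", "arguments": {
  "rows": [
    [[0,0,0],[0,0,0],0],
    [[0,0,-0.005],[0,0,0],0],
    [[0,0,-0.01],[0,0,0],0],
    [[0,0,-0.02],[0,0,0],0],
    [[0,0,-0.02],[0,0,0],0],
    [[0,0,-0.02],[0,0,0],0],
    [[0,0,-0.025],[0,0,0],0],
    [[0,0,-0.025],[0,0,0],0],
    [[0,0,-0.025],[0,0,0],0],
    [[0,0,-0.025],[0,0,0],0],
    [[0,0,-0.025],[0,0,0],0],
    [[0,0,-0.025],[0,0,0],0]
  ]
}}

```text
t: 13.83
ee_pos: [566.9, -60.3, 270.3]
orientation: [0.031, 3.14, -0.0]
ft_force: [0.9, 0.5, 0.1]
width: 87.6
```

```bash
python3 -c "
from h import *
o=readout.get_obs();print(o['ee_pos'],o['orientation'],o['ft_force'],o['width'])
im=imaging.get_image('wrist'); cv2.imwrite('pics/wrist6.png',im[:,:,::-1])"
```

```text
[566.90682953 -60.27920042 270.30287256] [ 3.11565337e-02  3.14041094e+00 -1.55957831e-04] [0.87991577 0.46519395 0.11426622] 87.59035794807549
```

View pics/wrist6.png

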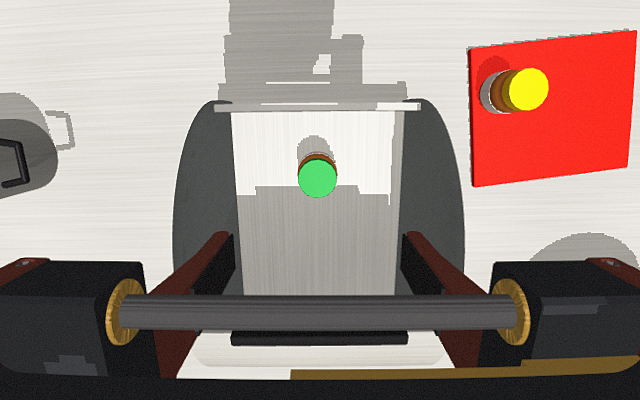

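Jar upright in the bin. Check the lip's position and get push waypoints.

Run:
```python
from h import *
T=lambda u,v:(340+u/3.947,80+v/3.947)
print(onz('top',[T(200,168),T(468,168),T(193,212),T(445,212)],231).round(1))
O=np.array([642,-60]); 
for q in (1.52,1.4,1.2,1.0,.8,.6,.4,.2,.1,.05,0.02,0):
    a=.262+q; r=176
    if a>1.57: P=190*np.array([-np.cos(a),np.sin(a)])+5*np.array([np.sin(a),np.cos(a)]); P[1]=174  # outer edge touch
    else: P=r*np.array([-np.cos(a),np.sin(a)])+5*np.array([np.sin(a),np.cos(a)])
    print(q,'tcp x',round(P[0]+10+642,1),'z',round(P[1]+45,1))
```

```text
[[ 672.9   11.8  231. ]
 [ 672.3 -129.7  231. ]
 [ 649.5   16.7  231. ]
 [ 648.6 -115.5  231. ]]
1.52 tcp x 696.7 z 219.0
1.4 tcp x 674.3 z 219.0
1.2 tcp x 637.9 z 220.5
1.0 tcp x 603.3 z 214.2
0.8 tcp x 570.6 z 201.1
0.6 tcp x 541.2 z 181.9
0.4 tcp x 516.3 z 157.1
0.2 tcp x 496.7 z 127.9
0.1 tcp x 489.2 z 112.0
0.05 tcp x 486.0 z 103.8
0.02 tcp x 484.3 z 98.8
0 tcp x 483.3 z 95.4
```

>>> {"name": "carry_out", "arguments": {
  "rows": [
    [[-0.01,0,0],[0,0,0],1],
    [[-0.015,0,0],[0,0,0],1],
    [[-0.015,0,0],[0,0,0],1],
    [[-0.02,0,0],[0,0,0],1],
    [[-0.02,0,0],[0,0,0],1],
    [[-0.02,0,0],[0,0,0],1],
    [[-0.02,0,0],[0,0,0],1],
    [[-0.015,0,0],[0,0,0],1],
    [[-0.01,0,0],[0,0,0],1],
    [[-0.005,0,0],[0,0,0],1],
    [[0,0,0],[0,0,0],1],
    [[0,0,0],[0,0,0],1]
  ]
}}

```text
t: 14.88
ee_pos: [716.7, -63.2, 266.9]
orientation: [-0.031, -3.14, -0.0]
ft_force: [-0.1, 1.1, 0.0]
width: 11.1
```

```bash
python3 -c "
from h import *
o=readout.get_obs();print(o['ee_pos'],o['orientation'],o['ft_force'],o['width'])
im=imaging.get_image('wrist'); cv2.imwrite('pics/wrist7.png',im[:,:,::-1])"
```

```text
[716.69854959 -63.19994982 266.94829703] [-3.09995593e-02 -3.13986421e+00 -2.01493353e-04] [-0.05967713  1.13806372  0.01008009] 11.090988559192498
```

View pics/wrist7.png

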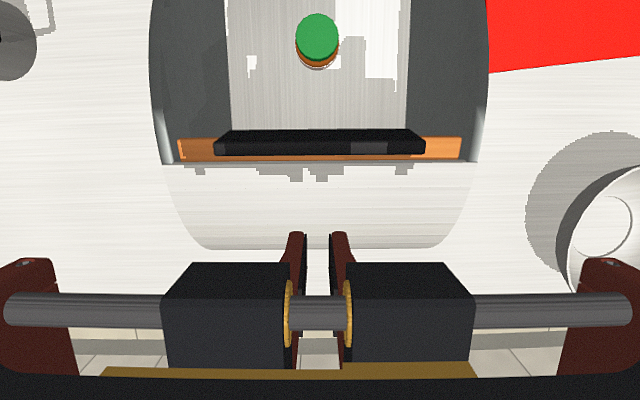

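Run:
```python
from h import *
im=cv2.imread('pics/wrist7.png'); cv2.imwrite('pics/w7c.png',cv2.resize(im[110:185,150:350],(800,300),interpolation=cv2.INTER_CUBIC))
print(onz('wrist',[(318,130),(318,142),(318,155)],231).round(1), onz('wrist',[(318,163)],207).round(1))
print(onz('wrist',[(215,154),(425,154)],231).round(1))
print(onz('wrist',[(317,36)],82))
```

```text
[[656.4 -61.2 231. ]
 [664.1 -61.3 231. ]
 [672.6 -61.5 231. ]] [[681.2 -61.6 207. ]]
[[ 670.5 -129.7  231. ]
 [ 673.2    9.5  231. ]]
[[567.0563615  -60.22272435  82.        ]]
```

View pics/w7c.png

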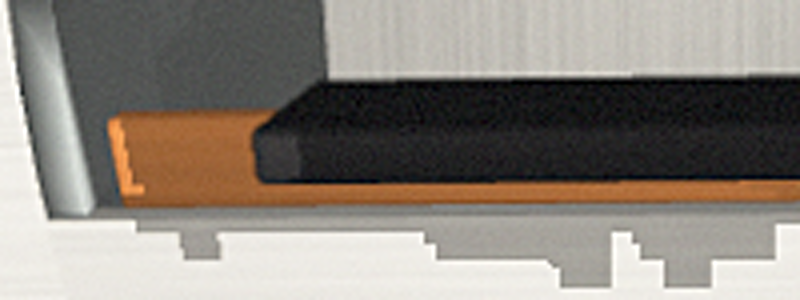

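The lip's top face is at x≈664–673 (9 mm thick, 140 long – fits the plate), so the cover starts at q≈1.45; the jar reads (567,-60) as placed. Go down behind the lip.

>>> {"name": "carry_out", "arguments": {
  "rows": [
    [[0,0,0.008],[0,0,0],1],
    [[0,0,0.01],[0,0,0],1],
    [[0,0,0.01],[0,0,0],1],
    [[0,0,0.01],[0,0,0],1],
    [[0,0,0.008],[0,0,0],1],
    [[0,0,0.002],[0,0,0],1],
    [[0,0,0],[0,0,0],1]
  ]
}}

```text
t: 15.52
ee_pos: [716.5, -63.2, 218.5]
orientation: [-0.031, -3.139, -0.0]
ft_force: [-0.1, 0.9, 0.7]
width: 0.7
```

>>> {"name": "carry_out", "arguments": {
  "rows": [
    [[0.004,0,0],[0,0,0],1],
    [[0.006,0,0],[0,0,0],1],
    [[0.006,0,0],[0,0,0],1],
    [[0.006,0,0],[0,0,0],1],
    [[0.006,0,0],[0,0,0],1],
    [[0.006,0,0],[0,0,0],1],
    [[0.006,0,0],[0,0,0],1]
  ]
}}

```text
t: 16.1
ee_pos: [676.5, -62.4, 220.1]
orientation: [0.031, 3.141, -0.0]
ft_force: [-0.3, -0.7, -0.2]
width: 0.4
```

Run:
```python
from h import *
o=readout.get_obs();print(o['ee_pos'],o['ft_force'])
im=imaging.get_image('wrist'); cv2.imwrite('pics/wrist8.png',im[:,:,::-1])
prev=None
for q in np.arange(1.4,-.01,-.05):
    a=.262+q; r=np.interp(q,[.3,1.2],[184,176])
    P=r*np.array([-np.cos(a),np.sin(a)])+5*np.array([np.sin(a),np.cos(a)])
    P=np.array([P[0]+10+642,P[1]+45])
    print(round(q,2),P.round(1), None if prev is None else (prev-P).round(1)); prev=P
```

```text
[676.45261876 -62.44464019 220.13834298] [-0.31003222 -0.73373514 -0.16001752]
1.4 [673.  219.8] None
1.35 [664.2 220.6] [ 8.8 -0.8]
1.3 [655.5 221. ] [ 8.8 -0.4]
1.25 [646.6 221. ] [8.8 0. ]
1.2 [637.9 220.5] [8.8 0.5]
1.15 [629. 220.] [8.8 0.5]
1.1 [620.2 219.1] [8.8 0.9]
1.05 [611.5 217.7] [8.8 1.4]
1.0 [602.7 215.9] [8.7 1.8]
0.95 [594.1 213.6] [8.6 2.3]
0.9 [585.6 210.9] [8.5 2.7]
0.85 [577.2 207.8] [8.4 3.1]
0.8 [568.9 204.2] [8.3 3.6]
0.75 [560.8 200.3] [8.1 4. ]
0.7 [552.9 195.9] [7.9 4.4]
0.65 [545.2 191.1] [7.7 4.8]
0.6 [537.8 185.9] [7.5 5.2]
0.55 [530.6 180.3] [7.2 5.6]
0.5 [523.6 174.4] [6.9 5.9]
0.45 [517.  168.1] [6.6 6.3]
0.4 [510.6 161.5] [6.3 6.6]
0.35 [504.6 154.5] [6. 7.]
0.3 [499.  147.3] [5.7 7.3]
0.25 [494.  139.5] [4.9 7.8]
0.2 [489.5 131.5] [4.5 8. ]
0.15 [485.4 123.3] [4.1 8.2]
0.1 [481.7 114.8] [3.7 8.4]
0.05 [478.4 106.2] [3.3 8.6]
-0.0 [475.6  97.5] [2.8 8.8]
```

View pics/wrist8.png

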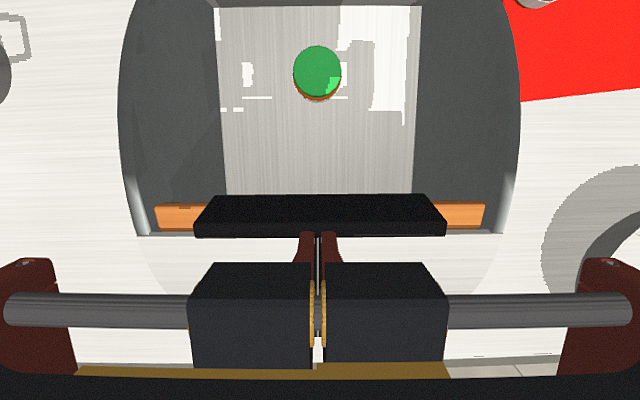

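Fingers sit right behind the lip. Push along the arc.

>>> {"name": "carry_out", "arguments": {
  "rows": [
    [[0.008,0,-0.001],[0,0,0],1],
    [[0.009,0,0],[0,0,0],1],
    [[0.009,0,0],[0,0,0],1],
    [[0.009,0,0],[0,0,0],1],
    [[0.009,0,0],[0,0,0],1],
    [[0.009,0,0.001],[0,0,0],1],
    [[0.009,0,0.001],[0,0,0],1],
    [[0.009,0,0.002],[0,0,0],1],
    [[0.009,0,0.002],[0,0,0],1],
    [[0.009,0,0.002],[0,0,0],1]
  ]
}}

```text
t: 16.98
ee_pos: [587.2, -60.7, 212.6]
orientation: [-0.031, -3.141, 0.0]
ft_force: [-0.0, 0.2, 0.7]
width: 0.4
```

Run:
```python
from h import *
o=readout.get_obs();print(o['ee_pos'],o['ft_force'])
im=imaging.get_image('wrist'); cv2.imwrite('pics/wrist9.png',im[:,:,::-1])
```

```text
[587.17095004 -60.69830675 212.61548599] [-0.01183792  0.16388312  0.68234577]
```

View pics/wrist9.png

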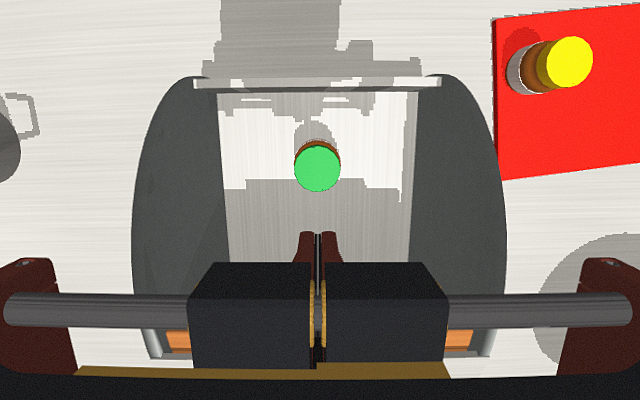

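Fingers passed over the lip: it's still at the back, hidden behind the hand. Look from the other cameras.

Run:
```python
from h import *
im=imaging.get_image('scene'); cv2.imwrite('pics/scene10.png',cv2.resize(im[30:230,150:350,::-1],(600,600)))
im=imaging.get_image('top'); cv2.imwrite('pics/top10.png',cv2.resize(im[80:240,340:540,::-1],(750,600)))
```

```text
(no output)
```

View pics/scene10.png

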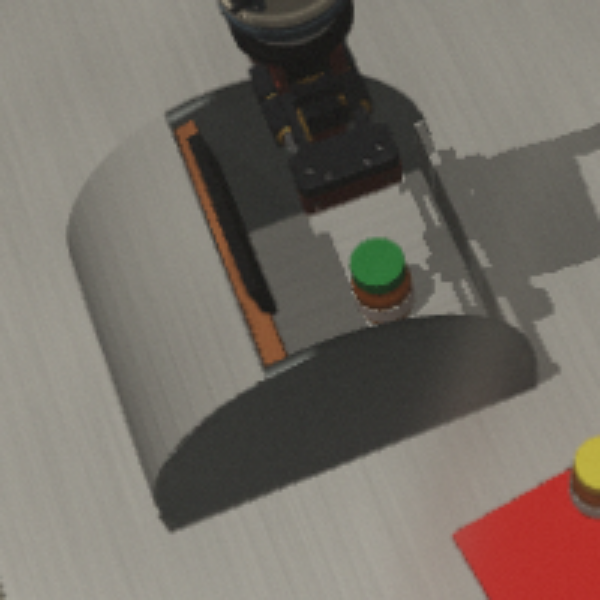

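View pics/top10.png

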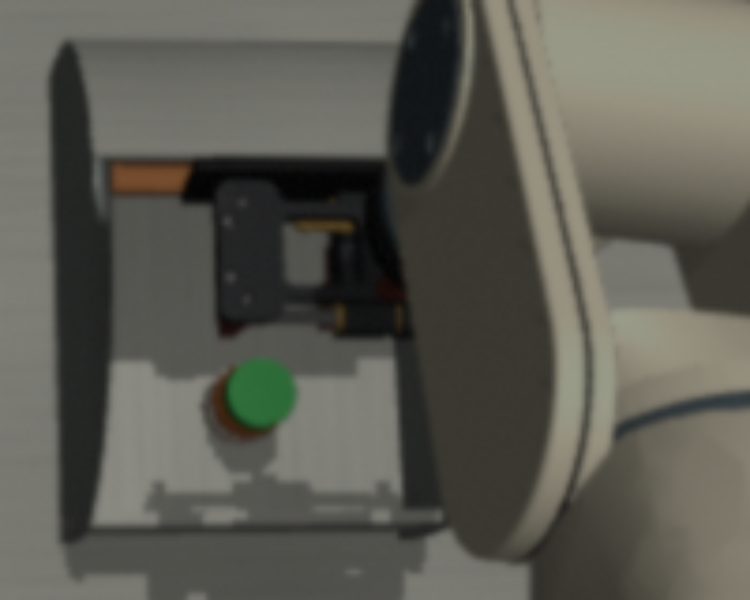

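Run:
```python
from h import *
def wr(uv,pos,rv):
    p=imaging.camera_params('wrist');K=np.array([[p['fx'],0,p['cx']],[0,p['fy'],p['cy']],[0,0,1.]])
    d=cv2.undistortPoints(np.array(uv,float).reshape(-1,1,2),K,np.array([p['k1'],0,0,0,0.]))[:,0]
    d=np.r_[d[0],1]; R=cv2.Rodrigues(np.array(rv,float))[0];T=p['T_tool_cam']
    return R@T[:3,3]+pos, R@T[:3,:3]@d
def t2(a,b):
    A=np.c_[a[1],-b[1]];s=np.linalg.lstsq(A,b[0]-a[0],rcond=None)[0];return ((a[0]+s[0]*a[1]+b[0]+s[1]*b[1])/2).round(1), np.linalg.norm(a[0]+s[0]*a[1]-b[0]-s[1]*b[1]).round(1)
rv=[.031,3.14,0]
p6=np.array([566.9,-60.3,270.3]);p7=np.array([716.7,-63.2,267]);p8=np.array([676.4,-62.4,219.])
for nm,u7,u8 in (('rear L',(215,155),(193,237)),('rear R',(425,154),(447,235)),('front L',(218,148),(0,0))):
    if u8!=(0,0): print(nm,t2(wr(u7,p7,rv),wr(u8,p8,rv)))
print('hood', t2(wr((318,163),p7,rv),wr((150,236),p8,rv)))
for f in ('6','8'):
    im=cv2.imread(f'pics/wrist{f}.png'); a=im[320:360,200:440] if f=='6' else im[180:245,180:460]
    cv2.imwrite(f'pics/w{f}c.png',cv2.resize(a,None,fx=2.8,fy=2.8,interpolation=cv2.INTER_CUBIC))
```

```text
rear L (array([ 671.4, -130.6,  229.5]), np.float64(1.1))
rear R (array([673.8,  10.9, 227.2]), np.float64(0.7))
hood (array([638.4, -69.4, 374.1]), np.float64(42.8))
```

View pics/w8c.png

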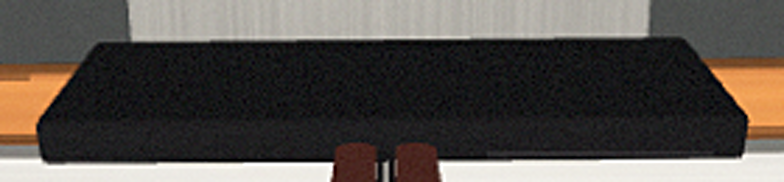

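View pics/w6c.png

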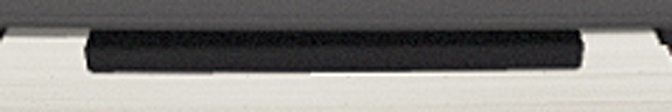

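Cross-check: lip's rear top edge triangulates to (672.5, z≈228), yet the fingers cleared it with TCP at ~219 and gripped only the 44 mm lid. So the physical finger ends are roughly 10–20 mm short of the stated TCP. I'll go back behind the lip and probe the hood top (z≈200) to measure that.

>>> {"name": "carry_out", "arguments": {
  "rows": [
    [[0,0,-0.015],[0,0,0],1],
    [[0,0,-0.02],[0,0,0],1],
    [[0,0,-0.02],[0,0,0],1],
    [[-0.01,0,0],[0,0,0],1],
    [[-0.02,0,0],[0,0,0],1],
    [[-0.02,0,0],[0,0,0],1],
    [[-0.02,0,0],[0,0,0],1],
    [[-0.02,0,0],[0,0,0],1],
    [[-0.02,0,0],[0,0,0],1],
    [[-0.01,0,0],[0,0,0],1],
    [[-0.005,0,0],[0,0,0],1],
    [[0,0,0],[0,0,0],1]
  ]
}}

```text
t: 18.13
ee_pos: [714.1, -63.1, 266.5]
orientation: [-0.031, -3.141, -0.0]
ft_force: [-0.5, 0.1, -0.3]
width: 0.3
```

>>> {"name": "carry_out", "arguments": {
  "rows": [
    [[0,0,0.01],[0,0,0],1],
    [[0,0,0.015],[0,0,0],1],
    [[0,0,0.015],[0,0,0],1],
    [[0,0,0.01],[0,0,0],1],
    [[0,0,0.004],[0,0,0],1],
    [[0,0,0.002],[0,0,0],1],
    [[0,0,0.001],[0,0,0],1],
    [[0,0,0],[0,0,0],1]
  ]
}}

```text
t: 18.8
ee_pos: [713.4, -63.2, 211.4]
orientation: [0.031, 3.141, -0.0]
ft_force: [0.1, 0.3, -0.9]
width: 0.7
```

>>> {"name": "carry_out", "arguments": {
  "rows": [
    [[0,0,0.003],[0,0,0],1],
    [[0,0,0.003],[0,0,0],1],
    [[0,0,0.002],[0,0,0],1],
    [[0,0,0],[0,0,0],1]
  ]
}}

```text
t: 19.13
ee_pos: [712.9, -63.2, 202.4]
orientation: [-0.031, -3.141, -0.0]
ft_force: [-0.3, 0.2, 0.6]
width: 0.4
```

>>> {"name": "carry_out", "arguments": {
  "rows": [
    [[0,0,0.001],[0,0,0],1],
    [[0,0,0.001],[0,0,0],1],
    [[0,0,0.001],[0,0,0],1],
    [[0,0,0],[0,0,0],1]
  ]
}}

```text
t: 19.47
ee_pos: [713.1, -63.2, 199.6]
orientation: [-0.031, -3.141, -0.0]
ft_force: [0.0, -0.2, 0.6]
width: 0.5
```

>>> {"name": "carry_out", "arguments": {
  "rows": [
    [[0,0,0.001],[0,0,0],1],
    [[0,0,0.001],[0,0,0],1],
    [[0,0,0],[0,0,0],1]
  ]
}}

```text
t: 19.72
ee_pos: [713.0, -63.2, 197.6]
orientation: [-0.031, -3.141, -0.0]
ft_force: [-0.5, 0.6, -0.3]
width: 0.3
```

>>> {"name": "carry_out", "arguments": {
  "rows": [
    [[0,0,0.001],[0,0,0],1],
    [[0,0,0.001],[0,0,0],1],
    [[0,0,0],[0,0,0],1]
  ]
}}

```text
t: 19.97
ee_pos: [713.0, -63.2, 195.6]
orientation: [-0.031, -3.141, -0.0]
ft_force: [0.7, 0.1, -0.0]
width: 0.7
```

Run:
```python
from h import *
o=readout.get_obs();print(o['ee_pos'],o['ft_force'])
im=imaging.get_image('wrist'); cv2.imwrite('pics/wrist11.png',im[:,:,::-1])
```

```text
[713.03057084 -63.20198729 195.59590911] [ 0.70136174  0.06013852 -0.02788011]
```

View pics/wrist11.png

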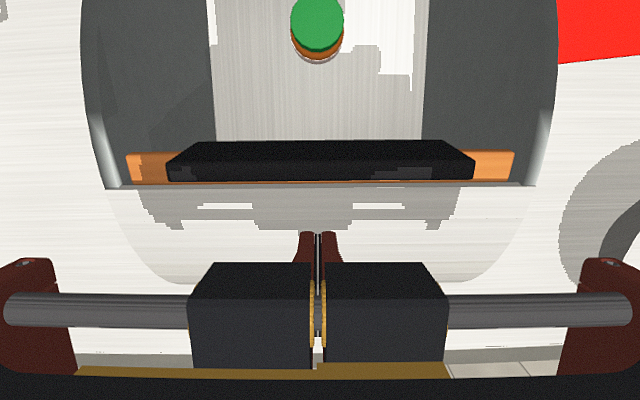

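>>> {"name": "carry_out", "arguments": {
  "rows": [
    [[0,0,0.001],[0,0,0],1],
    [[0,0,0.001],[0,0,0],1],
    [[0,0,0.001],[0,0,0],1],
    [[0,0,0],[0,0,0],1]
  ]
}}

```text
t: 20.35
ee_pos: [713.0, -63.2, 192.5]
orientation: [-0.031, -3.141, -0.0]
ft_force: [0.1, 0.7, -0.8]
width: 0.6
```

>>> {"name": "carry_out", "arguments": {
  "rows": [
    [[0,0,0.001],[0,0,0],1],
    [[0,0,0.001],[0,0,0],1],
    [[0,0,0.001],[0,0,0],1],
    [[0,0,0],[0,0,0],1]
  ]
}}

```text
t: 20.68
ee_pos: [713.0, -63.2, 189.6]
orientation: [-0.031, -3.141, -0.0]
ft_force: [-0.5, 0.2, -0.4]
width: 0.3
```

>>> {"name": "carry_out", "arguments": {
  "rows": [
    [[0,0,0.001],[0,0,0],1],
    [[0,0,0.001],[0,0,0],1],
    [[0,0,0.001],[0,0,0],1],
    [[0,0,0],[0,0,0],1]
  ]
}}

```text
t: 21.02
ee_pos: [713.0, -63.2, 186.6]
orientation: [-0.031, -3.141, -0.0]
ft_force: [0.3, -0.9, 1.0]
width: 0.1
```

>>> {"name": "carry_out", "arguments": {
  "rows": [
    [[0,0,0.0015],[0,0,0],1],
    [[0,0,0.0015],[0,0,0],1],
    [[0,0,0],[0,0,0],1]
  ]
}}

```text
t: 21.27
ee_pos: [712.9, -63.2, 183.5]
orientation: [-0.031, -3.141, -0.0]
ft_force: [-0.6, 0.9, 0.3]
width: 0.4
```

>>> {"name": "carry_out", "arguments": {
  "rows": [
    [[0,0,0.0015],[0,0,0],1],
    [[0,0,0.0015],[0,0,0],1],
    [[0,0,0],[0,0,0],1]
  ]
}}

```text
t: 21.52
ee_pos: [712.9, -63.1, 180.4]
orientation: [-0.031, -3.141, -0.0]
ft_force: [-0.3, 0.5, -0.4]
width: 0.3
```

>>> {"name": "carry_out", "arguments": {
  "rows": [
    [[0,0,0.0015],[0,0,0],1],
    [[0,0,0.0015],[0,0,0],1],
    [[0,0,0],[0,0,0],1]
  ]
}}

```text
t: 21.77
ee_pos: [712.9, -63.2, 177.5]
orientation: [-0.031, -3.141, -0.0]
ft_force: [-0.9, 0.1, -0.7]
width: 0.5
```

>>> {"name": "carry_out", "arguments": {
  "rows": [
    [[0,0,0.0015],[0,0,0],1],
    [[0,0,0.0015],[0,0,0],1],
    [[0,0,0],[0,0,0],1]
  ]
}}

```text
t: 22.02
ee_pos: [713.0, -63.2, 174.5]
orientation: [-0.031, -3.141, -0.0]
ft_force: [-0.5, 0.0, -0.0]
width: 0.5
```

>>> {"name": "carry_out", "arguments": {
  "rows": [
    [[0,0,0.0015],[0,0,0],1],
    [[0,0,0.0015],[0,0,0],1],
    [[0,0,0],[0,0,0],1]
  ]
}}

```text
t: 22.27
ee_pos: [714.1, -63.3, 173.4]
orientation: [0.031, 3.139, -0.0]
ft_force: [-0.9, 0.2, 5.2]
width: 0.4
```

>>> {"name": "carry_out", "arguments": {
  "rows": [
    [[0,0,0.001],[0,0,0],1],
    [[0,0,0.001],[0,0,0],1],
    [[0,0,0],[0,0,0],1]
  ]
}}

```text
t: 22.52
ee_pos: [714.4, -63.4, 173.0]
orientation: [0.031, 3.138, -0.001]
ft_force: [-3.3, 0.1, 14.2]
width: 1.0
```

Run:
```python
from h import *
o=readout.get_obs();print(o['ee_pos'],o['ft_force'],o['qpos'])
im=imaging.get_image('wrist'); cv2.imwrite('pics/wrist12.png',im[:,:,::-1])
im=imaging.get_image('scene'); cv2.imwrite('pics/scene12.png',cv2.resize(im[0:200,130:330,::-1],(600,600)))
```

```text
[714.43898244 -63.35345149 173.04612175] [-3.3470641   0.12720647 14.20258204] [-1.05012021e-01  5.85210029e-01  1.42843268e+00 -5.89223340e-05
  1.12436238e+00 -1.65602255e+00]
```

View pics/wrist12.png

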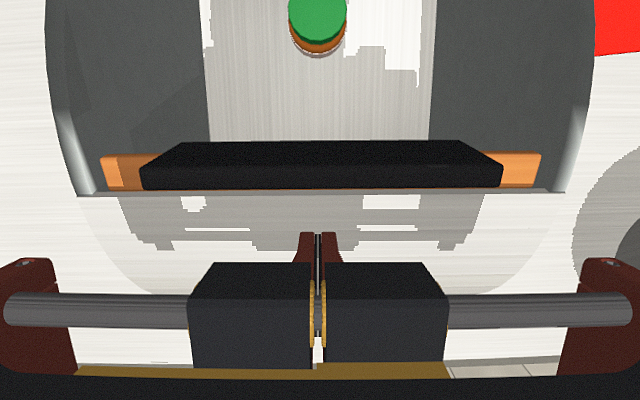

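View pics/scene12.png

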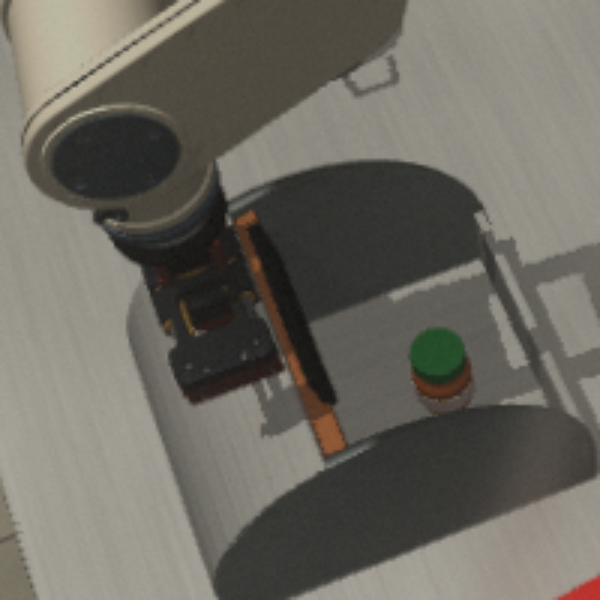

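Probe contact at TCP z≈173 over a hood height of ~194: the finger ends really sit ~21 mm behind the reported TCP. Raise to TCP 193 and push the lip.

>>> {"name": "carry_out", "arguments": {
  "rows": [
    [[0,0,-0.012],[0,0,0],1],
    [[0,0,-0.011],[0,0,0],1],
    [[0.006,0,0],[0,0,0],1],
    [[0.008,0,0],[0,0,0],1],
    [[0.008,0,0],[0,0,0],1],
    [[0.008,0,0],[0,0,0],1],
    [[0.008,0,-0.001],[0,0,0],1],
    [[0.008,0,-0.002],[0,0,0],1],
    [[0.006,0,-0.001],[0,0,0],1]
  ]
}}

```text
t: 23.37
ee_pos: [660.7, -62.1, 196.4]
orientation: [0.031, 3.14, 0.0]
ft_force: [6.3, -0.2, -4.9]
width: 0.4
```

Run:
```python
from h import *
o=readout.get_obs();print(o['ee_pos'],o['ft_force'])
im=imaging.get_image('wrist'); cv2.imwrite('pics/wrist13.png',im[:,:,::-1])
```

```text
[660.72205654 -62.14399889 196.38541655] [ 6.30368152 -0.19393271 -4.87412227]
```

View pics/wrist13.png

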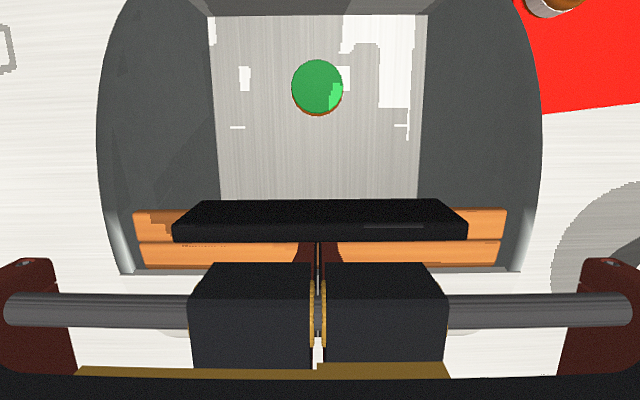

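The lip now moves with the fingers (6 N). Continue on the arc.

>>> {"name": "carry_out", "arguments": {
  "rows": [
    [[0.009,0,-0.001],[0,0,0],1],
    [[0.009,0,-0.001],[0,0,0],1],
    [[0.009,0,0],[0,0,0],1],
    [[0.009,0,0],[0,0,0],1],
    [[0.009,0,0.0005],[0,0,0],1],
    [[0.009,0,0.001],[0,0,0],1],
    [[0.009,0,0.0015],[0,0,0],1],
    [[0.009,0,0.002],[0,0,0],1],
    [[0.0085,0,0.0025],[0,0,0],1],
    [[0.0085,0,0.003],[0,0,0],1]
  ]
}}

```text
t: 24.25
ee_pos: [573.1, -60.5, 188.7]
orientation: [0.031, 3.138, -0.0]
ft_force: [4.8, 0.5, -2.3]
width: 0.5
```

Run:
```python
from h import *
o=readout.get_obs();print(o['ee_pos'],o['ft_force'])
im=imaging.get_image('wrist'); cv2.imwrite('pics/wrist14.png',im[:,:,::-1])
```

```text
[573.13567189 -60.52789222 188.73366841] [ 4.82922159  0.54230287 -2.34800317]
```

View pics/wrist14.png

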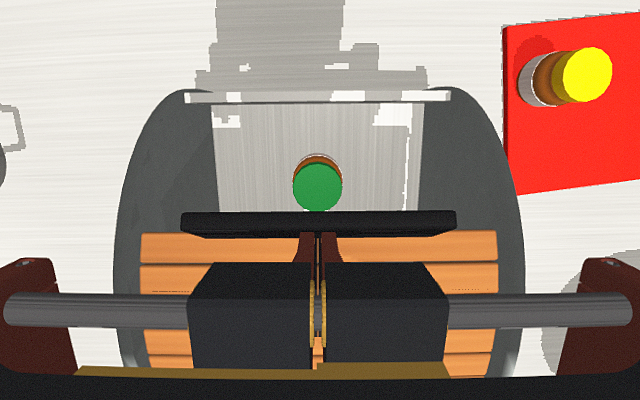

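>>> {"name": "carry_out", "arguments": {
  "rows": [
    [[0.008,0,0.0045],[0,0,0],1],
    [[0.008,0,0.0045],[0,0,0],1],
    [[0.008,0,0.005],[0,0,0],1],
    [[0.008,0,0.005],[0,0,0],1],
    [[0.0075,0,0.0055],[0,0,0],1],
    [[0.007,0,0.006],[0,0,0],1],
    [[0.007,0,0.006],[0,0,0],1],
    [[0.0065,0,0.0065],[0,0,0],1],
    [[0.006,0,0.007],[0,0,0],1]
  ]
}}

```text
t: 25.05
ee_pos: [505.5, -59.1, 137.8]
orientation: [0.031, 3.141, 0.0]
ft_force: [4.0, -0.9, 0.5]
width: 0.4
```

Run:
```python
from h import *
o=readout.get_obs();print(o['ee_pos'],o['ft_force'])
im=imaging.get_image('wrist'); cv2.imwrite('pics/wrist15.png',im[:,:,::-1])
```

```text
[505.54891051 -59.06786258 137.75215969] [ 4.03409432 -0.91440753  0.45454843]
```

View pics/wrist15.png

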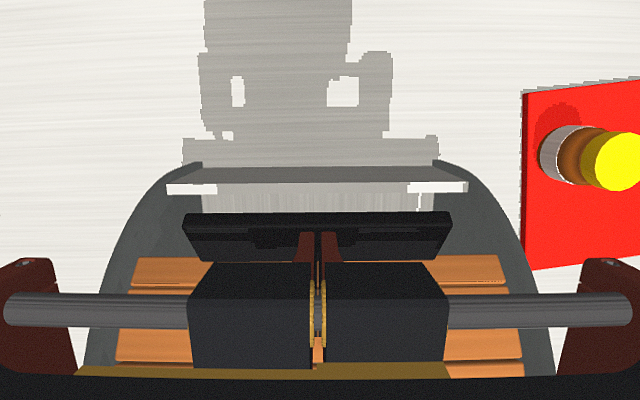

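>>> {"name": "carry_out", "arguments": {
  "rows": [
    [[0.0055,0,0.0075],[0,0,0],1],
    [[0.005,0,0.008],[0,0,0],1],
    [[0.0045,0,0.008],[0,0,0],1],
    [[0.004,0,0.0085],[0,0,0],1],
    [[0.0035,0,0.0085],[0,0,0],1],
    [[0.003,0,0.006],[0,0,0],1],
    [[0,0,0],[0,0,0],1]
  ]
}}

```text
t: 25.68
ee_pos: [479.1, -58.4, 90.2]
orientation: [-0.031, -3.139, -0.001]
ft_force: [-0.2, -0.7, 0.3]
width: 0.5
```

Run:
```python
from h import *
o=readout.get_obs();print(o['ee_pos'],o['ft_force'])
im=imaging.get_image('wrist'); cv2.imwrite('pics/wrist16.png',im[:,:,::-1])
```

```text
[479.09760188 -58.4060625   90.21620835] [-0.16036852 -0.72520503  0.34918639]
```

View pics/wrist16.png

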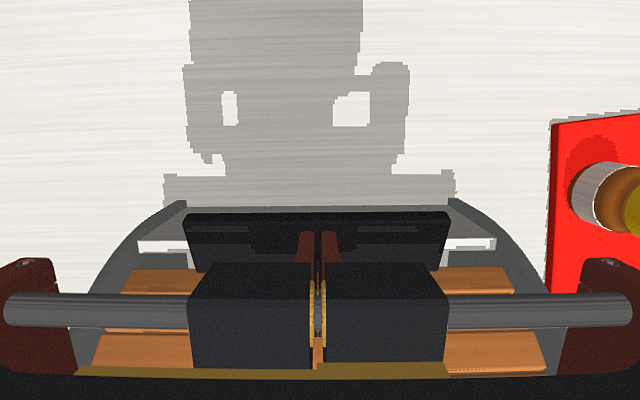

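>>> {"name": "carry_out", "arguments": {
  "rows": [
    [[0.002,0,0.005],[0,0,0],1],
    [[0.002,0,0.004],[0,0,0],1],
    [[0.001,0,0.002],[0,0,0],1],
    [[0,0,0],[0,0,0],1]
  ]
}}

```text
t: 26.07
ee_pos: [475.8, -58.5, 80.6]
orientation: [0.031, 3.141, -0.0]
ft_force: [0.7, -0.4, 0.7]
width: 0.4
```

>>> {"name": "carry_out", "arguments": {
  "rows": [
    [[0,0,0.0015],[0,0,0],1],
    [[0,0,0.0015],[0,0,0],1],
    [[0,0,0],[0,0,0],1]
  ]
}}

```text
t: 26.32
ee_pos: [475.2, -58.5, 77.6]
orientation: [-0.031, -3.14, -0.0]
ft_force: [-1.8, -0.2, 1.2]
width: 0.4
```

Run:
```python
from h import *
o=readout.get_obs();print(o['ee_pos'],o['ft_force'])
im=imaging.get_image('wrist'); cv2.imwrite('pics/wrist17.png',im[:,:,::-1])
```

```text
[475.16054321 -58.45911893  77.63120112] [-1.81602085 -0.21912349  1.24529603]
```

View pics/wrist17.png

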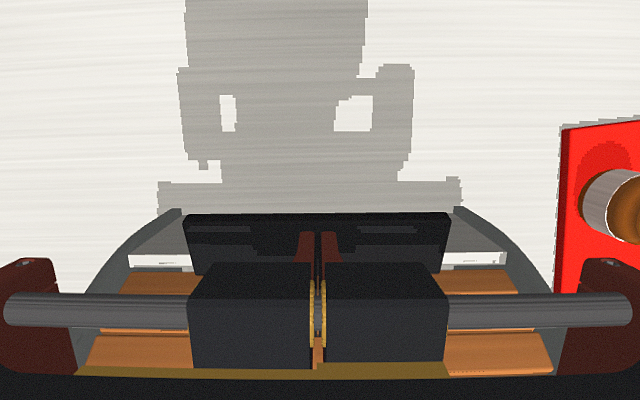

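>>> {"name": "carry_out", "arguments": {
  "rows": [
    [[0,0,0.001],[0,0,0],1],
    [[0,0,0.001],[0,0,0],1],
    [[0,0,0],[0,0,0],1]
  ]
}}

```text
t: 26.62
ee_pos: [475.5, -58.5, 75.8]
orientation: [-0.031, -3.141, -0.0]
ft_force: [-1.7, 0.4, 2.9]
width: 0.3
```

>>> {"name": "carry_out", "arguments": {
  "rows": [
    [[0,0,0.001],[0,0,0],1],
    [[0,0,0.001],[0,0,0],1],
    [[0,0,0],[0,0,0],1]
  ]
}}

```text
t: 26.87
ee_pos: [475.5, -58.5, 75.1]
orientation: [-0.031, -3.141, -0.0]
ft_force: [-6.1, 0.1, 21.2]
width: 0.4
```

>>> {"name": "carry_out", "arguments": {
  "rows": [
    [[0,0,0.001],[0,0,0],1],
    [[0,0,0.001],[0,0,0],1],
    [[0,0,0],[0,0,0],1]
  ]
}}

```text
t: 27.12
ee_pos: [475.6, -58.5, 74.7]
orientation: [-0.031, -3.141, 0.0]
ft_force: [-11.9, 1.3, 44.4]
width: 0.6
```

>>> {"name": "carry_out", "arguments": {
  "rows": [
    [[0,0,0.001],[0,0,0],1],
    [[0,0,0.001],[0,0,0],1],
    [[0,0,0],[0,0,0],1]
  ]
}}

```text
t: 27.37
ee_pos: [475.6, -58.5, 74.4]
orientation: [-0.031, -3.141, 0.0]
ft_force: [-18.9, 2.8, 67.2]
width: 0.6
```

Firm stop at z≈75, as predicted for shut. Back off upwards and inspect.

>>> {"name": "carry_out", "arguments": {
  "rows": [
    [[0,0,-0.003],[0,0,0],1],
    [[0,0,-0.004],[0,0,0],1],
    [[0,0,-0.01],[0,0,0],1],
    [[0,0,-0.02],[0,0,0],1],
    [[0,0,-0.025],[0,0,0],1],
    [[0,0,-0.03],[0,0,0],1],
    [[0,0,-0.03],[0,0,0],1],
    [[0,0,-0.03],[0,0,0],1],
    [[0,0,-0.03],[0,0,0],1],
    [[0,0,-0.02],[0,0,0],1],
    [[0,0,0],[0,0,0],1],
    [[0,0,0],[0,0,0],1]
  ]
}}

```text
t: 28.37
ee_pos: [476.3, -58.6, 272.8]
orientation: [0.031, 3.139, -0.0]
ft_force: [0.7, -0.6, -0.1]
width: 0.6
```

Run:
```python
from h import *
o=readout.get_obs();print(o['ee_pos'],o['ft_force'])
for n in('wrist','scene'):
    im=imaging.get_image(n); cv2.imwrite(f'pics/{n}20.png',im[:,:,::-1])
# predicted lip outer upper edge ends for q=0,0.08
for q in(0,.08):
    a=.262+q;P=[[642-190*np.cos(a)+5*np.sin(a),-60+y,45+190*np.sin(a)+5*np.cos(a)] for y in(70,-70)]
    R=cv2.Rodrigues(o['orientation'])[0];p=imaging.camera_params('wrist');T=p['T_tool_cam']
    c=((np.array(P)-o['ee_pos'])@R-T[:3,3])@T[:3,:3]
    print(q,proj('scene',P).round(1), c[:,:2]/c[:,2:]*p['fx']+[p['cx'],p['cy']])
```

```text
[476.26803572 -58.57612064 272.75547707] [ 0.70033145 -0.62429029 -0.12558888]
0 [[327.1 121.3]
 [304.4  75.7]] [[380.24766258 164.3991447 ]
 [250.77235394 166.93766565]]
0.08 [[325.2 119.1]
 [302.2  73.1]] [[382.63736608 171.06321243]
 [248.41928699 173.67927348]]
```

View pics/wrist20.png

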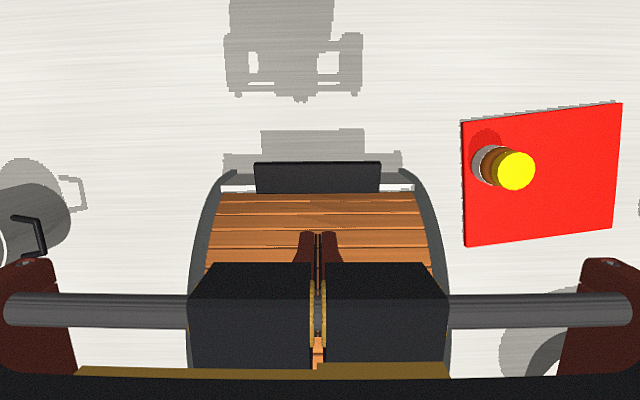

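View pics/scene20.png

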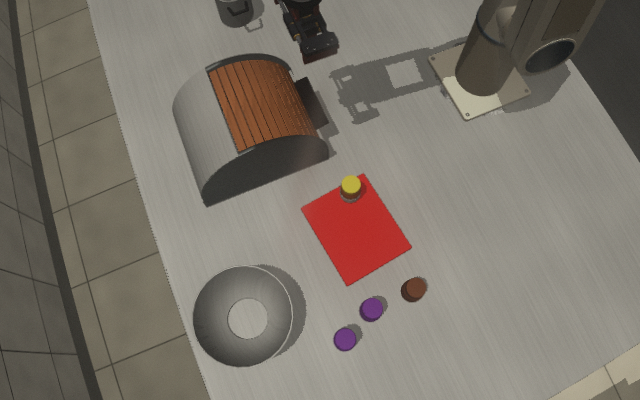

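The cover spans the whole mouth. The lip's outer edge sits at rows 161–164, where q=0 predicts 164–167 and q=0.08 predicts 171–174. The yellow lid is still at (351,184). Handing in.

```bash
python3 -c "
from workcell import close_job
print(close_job())"
```

```text
the job is handed in; nothing more can be done
None
```

I put the green-lidded jar upright in the bin, rolled the cover down until it stopped, and handed the job in at about 28.5 s. No verdict was reported.

**Last checks that agreed**
- **Jar:** it stood upright at about (567, -60) mm, which is bin x ≈ -75, y ≈ 0. It was still standing each time I could see it while the cover came down; the closed cover now hides it.
- **Cover:** the lip's outer edge was at the image rows predicted for fully shut, about 8 px beyond those for 0.08 rad open. The push also ended against a firm stop.
- **Yellow jar:** it was at the same spot in the scene camera as at the start.
- **Arm:** it was clear of everything and read no force.

**What failed or disagreed**
- **First push:** it missed and passed over the lip without touching it. Pressing on the hood showed the closed finger ends sit about 21 mm behind the stated TCP. I corrected for that and the second push worked.
- **Cover start:** it measured about 1.45 rad open rather than 1.52.
- **Grip width:** it read 44 mm rather than 50, because the fingers held only the narrower lid.
- **Force at the stop:** it reached about 70 N at the wrist, more than intended but under the 120 N limit.

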